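Unload the spindle from the screw clamp

ROBOT

A 7-joint arm with a two-finger parallel gripper is mounted at the origin on a cart in front of the work surface, level with it; the furniture and walls round the work are solid. World frame = base frame: x ahead of the robot, y to its left, z up, the work surface at z = 0. Lengths are in m, angles in rad, forces in N, time in s.
With the tool pointing down it reaches from about 0.425 to 0.825 m from the base axis. Payload 3.6 kg.
Tool frame: the origin (TCP) lies on the centre line of the jaws, within the pads' length; the fingertips stand 14 mm ahead of it and the grasp point (between the pads) lies 5 mm behind it; z points along the fingers, y is the line along which they close (so a half turn about z gives the same grasp; the last joint's range is limited). The gripper opens to 93 mm and grips with 3 to 60 N. Pads are 15 mm wide; open, the fingers measure 128 mm over their backs; the gripper's body (75 mm by 188 mm) begins 65 mm behind the grasp point.
Start: joints at [1.107, 0.615, -0.013, 1.423, 0.008, 1.103, -0.04], TCP at [0.276, -0.589, 0.233] pointing down, gripper open.
Joint ranges: [-3.12, 3.12], [-0.3, 2.06], [-1.34, 1.32], [0.26, 2.42], [-1.36, 4.5], [0.01, 1.98], [-2.84, 2.84]. Speed limits (rad/s): [2.79, 2.79, 3.14, 3.14, 3.14, 3.14, 3.14].

INTERFACE

Orientations are given as a unit quaternion [x, y, z, w].
In Python, from rig import robot, gripper_to, capture, camera_params, finish_job gives the robot as it stands. Calls block until the motion is done:
- robot.move_ptp(position, orientation): joint-space move of the TCP to a pose.
- robot.move_straight(position, ori=None, rate=0.15): straight line of the TCP; ori=None keeps the orientation; rate is the mean speed in m/s.
- robot.movej(angles): joint-space move.
- gripper_to(opening, effort=None): finger opening in m; effort is the grip in N (None keeps the last); returns when the fingers have stopped.
- robot.pause(seconds).
- robot.inverse_kinematics(position, orientation): joint angles nearest the present ones, or None.
- capture(name): name is "side" or "top" or "wrist"; returns the picture (400x640x3 uint8, blue, green, red); there is no depth.
- camera_params(name): a dict with "vfov" (degrees; the focal length in pixels is half the picture's height over the tangent of half this angle, whatever the lens; pixels are square), "cx", "cy" (the principal point, pixels), "world_from_camera" (4x4, takes a point from camera to world coordinates); the wrist camera has in their place "T_tool_cam" (4x4, takes a point from camera to tool coordinates, whose origin is the TCP and whose axes are the flange's). Camera axes: x right, y up, looking along -z (the intrinsics and any distortion apply to the point x, -y, -z); pixel columns grow to the right and rows downward; lengths in m; the calibration is good to about 2 mm. A picture is of the moment at which its call begins: read the wrist's pose just before it. camera_params takes no time and is no camera call.
A pose or a line that the arm cannot do raises robot.MotionError and nothing moves.
- finish_job(): hands the job in; it is judged then, once.
Readings, each from a call of its own:
- robot.read_t(): time.
- robot.read_joint_pos(): joint angles.
- robot.read_joint_vel(): joint speeds.
- robot.read_effort(): joint torques, N m.
- robot.read_tool_pos(): TCP position.
- robot.read_orientation(): TCP orientation.
- robot.read_force(): force on the tool from outside, world axes, zero at the start.
- robot.read_wrist_torque(): the same for the moment, N m.
- robot.read_grip_width(): finger opening in m.
- robot.read_grasp_force(): force on a finger pad.
Only numpy, scipy, OpenCV 4.12 (cv2) and the standard library are available. Lean on these libraries where they do the work, as an engineer would, in place of code of your own. Each camera call takes 0.05 s, during which the arm holds its last target. There are 200 camera calls.

TASK

Unload the screw clamp that holds the flanged spindle, with your fingertips: roll a fingertip round the knurled rim of the clamp screw, anticlockwise seen from above, until it is two full turns looser than now. Then push the freed spindle by the back of its flange, out from under the clamp bridge, until its nose is up against the end stop, and leave it lying there in the fixture. Do not grip the screw head between the fingers, do not lift the spindle, and leave the loose things lying about alone.

Things in the scene. Friction and masses are not known exactly. Their poses are not given: they have to be found in the camera images.
- fixture: Clamp fixture bolted to the table: grey base plate 100 x 234 mm, 12 mm thick. Origin: centre of the plate's underside, on the table; z up; the spindle lies along its y axis (clamp at the +y end, end stop at the -y end), the spindle's axis 38.4 mm above the table. Does not move.
- boss_top (a point): Top centre of the 22 mm brass boss on the bridge, under the screw head, 78.5 mm above the table, on the screw's axis (x 0, y +73 mm in the fixture). The steel bridge is 86 mm wide (x), 24 mm deep (y), its top 74 mm above the table: nothing else stands higher near the head.
- v_end (a point): Middle of the end of the V-block that the spindle rests in, on the side of the flange, at the V-block's top (37 mm above the table; x 0, y +9 mm in the fixture). The V-block is 60 mm wide and runs from here 98 mm towards +y, under the bridge.
- stop_face (a point): Point on the face of the end stop (an upright plate 56 mm wide, 58 mm high) at the height of the spindle's axis, 38.4 mm above the table; x 0, y -99 mm in the fixture. Its axes are the fixture's: the face looks along +y.
- knob_centre (a point): Centre of the clamp screw's knurled head, on its vertical axis. Dark steel, 49 mm across the knurl; the knurled rim reaches about 6 mm below and above this point, which is 87.5 mm above the table at the start and rises 2 mm a turn. The knurl is coarse and straight: 28 ribs, friction about 0.9.
- knob_mark (a point): Outer end of the white line on top of the head, 19.5 mm from the screw's axis: it goes round with the head. At the start it lies towards -x of the fixture, in line with the short white line on the bridge beside the head.
- clamp_screw (a joint): Turn of the clamp screw in rad: 0 at the start (tight), growing anticlockwise from above (loosening); two turns are 12.57, the end of the thread 18.85. It stays where left; needs 2 to 3 N along the rim. Its brass shoe sits 2.5 mm deep in the spindle's neck, rises 2 mm a turn and clears the spindle after about 1.3 turns, with 1.5 mm to spare after two.
- flange_back (a point): Centre of the back face (towards the clamp) of the spindle's flange, on the spindle's axis. The flange is 52 mm in diameter and 8 mm thick from here towards -y; then comes a nose 28 mm in diameter that ends 16 mm from here. At the start this point is 34 mm past the V-block's end and the nose 58 mm from the end stop (each within 2 mm).
- spindle: Loose aluminium spindle, about 0.25 kg, 148 mm long; origin at flange_back, y axis along its own axis, towards the clamp (it may roll about it). Its shank, 24 mm in diameter, reaches 132 mm from the origin towards +y, with a 20 mm long neck of 19 mm diameter under the shoe. Sliding it takes about 2 to 3 N.
- bearing: Loose ball bearing, 52 mm across, 15 mm high; origin under its centre. Leave alone.
- gear: Loose spur gear, 60 mm across, 21 mm high; origin under its centre. Leave alone.
- hex_key: Loose hex key, 94 mm long, lying; origin under its centre. Leave alone.
- screwdriver_yellow: Loose yellow-handled screwdriver, 180 mm long, lying; origin under its centre. Leave alone.

How it is judged:
By the outcome, as a careful person would: the job done as asked, in the order asked, and still so for the second after the job is handed in, with the robot touching nothing.
It also fails if it takes over 64 s, if anything falls off the work surface, if the arm or the gripper's body presses on something with over 40 N, if the wrist force passes 120 N, or if a joint passes its speed limit or range.

## Working session

There is one attempt and no reset: what is moved stays moved. The work goes in short steps, each a Python script; the robot and the scene stay as the last script left them, time stands still between calls to the robot, and variables do not carry over. Pictures are saved under pics/ and viewed, at most 10 in all, crops included, and the job is handed in when it is done.

```bash
ls; mkdir -p pics; python3 - <<'E'
from rig import *
import cv2,numpy as np
for n in("top","side"):
    cv2.imwrite(f"pics/{n}0.png",capture(n)); p=camera_params(n); print(n,{k:(np.round(v,4).tolist() if not isinstance(v,str) else v) for k,v in p.items()})
print(camera_params("wrist")); print(robot.read_orientation(),robot.read_t())
E
```

```text
pics
top {'vfov': 51.0212, 'cx': 319.7597, 'cy': 203.7357, 'world_from_camera': [[-0.0055, 0.9927, -0.1208, 0.3932], [-0.9997, -0.0083, -0.0233, 0.0846], [-0.0241, 0.1207, 0.9924, 0.9413], [0.0, 0.0, 0.0, 1.0]]}
side {'vfov': 46.0972, 'cx': 323.9997, 'cy': 200.4293, 'world_from_camera': [[-0.786, 0.3313, -0.5221, 0.064], [-0.6182, -0.4038, 0.6744, 0.6797], [0.0126, 0.8528, 0.5221, 0.5269], [0.0, 0.0, 0.0, 1.0]]}
{'vfov': 70.20625826184451, 'cx': 320.1871904234804, 'cy': 205.36497287548372, 'T_tool_cam': array([[ 2.76108029e-04,  9.68173267e-01,  2.50280740e-01,
         7.05976170e-02],
       [ 9.99999940e-01, -2.14807461e-04, -2.72242965e-04,
         6.20984728e-05],
       [-2.09816190e-04,  2.50280800e-01, -9.68173268e-01,
        -1.52705888e-01],
       [ 0.00000000e+00,  0.00000000e+00,  0.00000000e+00,
         1.00000000e+00]])}
[ 9.76127560e-01  2.17195183e-01 -2.65290202e-04 -1.08145795e-03] 0.1
```

View pics/top0.png

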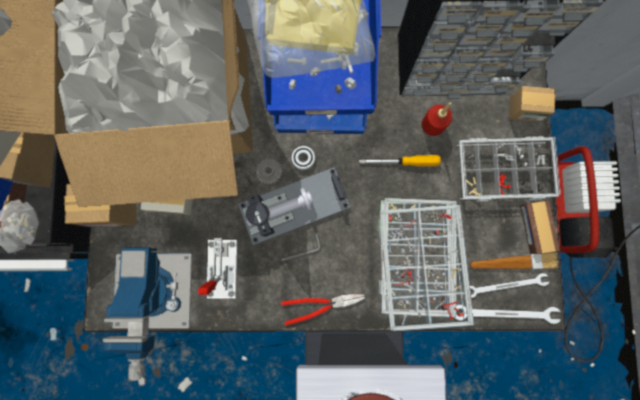

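View pics/side0.png

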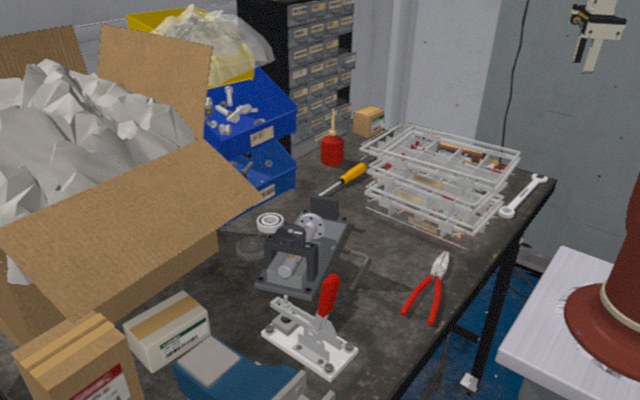

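The top view shows the fixture at about (238–352, 168–243), with the knob near (258,217), the end stop near (340,180) and the white flange near (303,197). The hex key is at (302,248), the bearing at (303,157) and the gear at (268,170). The side view agrees, with the clamp end nearest that camera. Next I'll get rough positions and take a closer look with the wrist camera.

```bash
cat > h.py <<'E'
from rig import *
import cv2,numpy as np
def intr(n):
    p=camera_params(n); return 200/np.tan(np.radians(p["vfov"])/2),p["cx"],p["cy"],p
def wcam(pos,q):
    from scipy.spatial.transform import Rotation as R
    T=np.eye(4);T[:3,:3]=R.from_quat(q).as_matrix();T[:3,3]=pos
    return T@camera_params("wrist")["T_tool_cam"]
def ray(n,u,v,z,T=None):
    f,cx,cy,p=intr(n); T=p["world_from_camera"] if T is None else T
    d=T[:3,:3]@np.array([(u-cx)/f,-(v-cy)/f,-1.]); o=T[:3,3]
    return o+d*(z-o[2])/d[2]
def proj(n,P,T=None):
    f,cx,cy,p=intr(n); T=p["world_from_camera"] if T is None else T
    c=T[:3,:3].T@(np.asarray(P)-T[:3,3]); return cx+f*c[0]/-c[2],cy-f*c[1]/-c[2]
def quat(yaw): # tool down, tool x axis at world angle yaw
    return [np.cos(yaw/2),np.sin(yaw/2),0,0]
E
python3 - <<'E'
from h import *
k=ray("top",258,217,.0935);print("knob",k,np.hypot(*k[:2]))
C=[ray("top",*c,.012) for c in((238,203),(335,168),(352,205),(250,243))]
print(np.round(C,3),np.mean(C,0))
im=cv2.imread("pics/top0.png")[150:260,220:370];cv2.imwrite("pics/top0c.png",cv2.resize(im,None,fx=5,fy=5,interpolation=cv2.INTER_CUBIC))
for yaw in np.radians([18.7,-71.3,108.7,198.7]):
    for dx,dy in((0,0),(-.045,0),(.045,0)):
        print(round(np.degrees(yaw)),dx,robot.inverse_kinematics([k[0]+dx,k[1],.095],quat(yaw)))
E
```

```text
knob [0.47030336 0.23052838 0.0935    ] 0.5237638676152836
[[0.51  0.29  0.012]
 [0.587 0.072 0.012]
 [0.503 0.035 0.012]
 [0.42  0.262 0.012]] [0.50496132 0.16444747 0.012     ]
19 0 [-0.40688961  0.61068948 -0.13647117  1.93414733  0.13748549  0.60556691
 -1.87661049]
19 -0.045 [-0.44719931  0.56795749 -0.1381903   2.04193473  0.14446809  0.54064494
 -1.93241983]
19 0.045 [-0.3727128   0.65670172 -0.1357422   1.82041935  0.13289068  0.67324757
 -1.82901994]
-71 0 [ 0.16323704  0.90297549 -1.15184873  1.91711764  0.98675246  1.03485458
  2.02602851]
-71 -0.045 [ 0.14519395  0.85711391 -1.15176945  2.02489453  0.98985336  0.97211002
  1.93046447]
-71 0.045 [ 0.17113352  0.94877739 -1.15198177  1.80341499  0.9867043   1.09738046
  2.11689749]
109 0 [-0.14117901  0.66609888 -0.54992033  1.92580669  0.52769849  0.69622896
 -0.68442546]
109 -0.045 [-0.16687959  0.62384121 -0.56007722  2.03343513  0.55064439  0.63491055
 -0.7703906 ]
109 0.045 [-0.14516971  0.70311794 -0.50285366  1.81295484  0.47582007  0.74814465
 -0.57718614]
199 0 [-0.1662132   0.65735941 -0.50920783  1.92657269  0.49167097  0.68276763
  0.92101963]
199 -0.045 [-0.14706733  0.63113179 -0.59160935  2.03285538  0.57810246  0.64627876
  0.77286192]
199 0.045 [-0.07049529  0.73358329 -0.63184429  1.81058521  0.58797294  0.79368219
  0.89143222]
```

View pics/top0c.png

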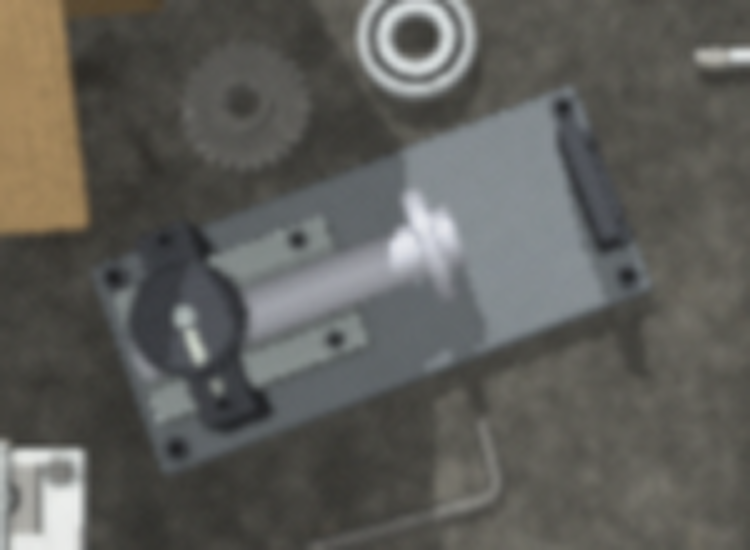

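The crop confirms the mark points to fixture −x, and it gives the plate corners and knob position. The cardboard flap is close to the knob, so I'll triangulate it for clearance.

```bash
python3 - <<'E'
from h import *
def tri(a,b):
    A=[];B=[]
    for n,(u,v) in(("top",a),("side",b)):
        p=ray(n,u,v,0);o=intr(n)[3]["world_from_camera"][:3,3];d=(p-o)/np.linalg.norm(p-o);M=np.eye(3)-np.outer(d,d);A.append(M);B.append(M@o)
    x=np.linalg.solve(sum(A),sum(B));return np.round(x,3)
print("flap near-corner",tri((236,196),(261,193)))
print("flap far/left",tri((76,205),(2,240)))
print("flap upper right",tri((236,126),(211,137)))
print("toggle red",tri((207,287),(330,280)))
c=[ray("top",*p,.012)[:2] for p in((239.4,204.4),(335,167.4),(350,207.6),(253,244))]
c=np.array(c);print(c,c.mean(0)); d=c[0]+c[3]-c[1]-c[2];d/=np.linalg.norm(d);print("yaw",np.degrees(np.arctan2(-d[0],d[1])))
k=ray("top",257.4,214,.0935)[:2];print("knob",k,"from corners",c.mean(0)+.073*d, np.linalg.norm(c[0]-c[1]),np.linalg.norm(c[0]-c[3]))
E
```

```text
flap near-corner [0.505 0.26  0.17 ]
flap far/left [0.499 0.556 0.243]
flap upper right [0.622 0.25  0.223]
toggle red [0.333 0.319 0.135]
[[0.50641176 0.28681475]
 [0.58869044 0.07156377]
 [0.49716219 0.03906445]
 [0.41772086 0.25494036]] [0.50249631 0.16309583]
yaw 20.56157149479005
knob [0.47645385 0.23183303] from corners [0.47685771 0.23144539] 0.23044037960059505 0.09424464539485672
```

```bash
python3 - <<'E'
from h import *
q=quat(np.radians(-135))
robot.move_ptp([.42,.10,.30],q); robot.move_straight([.44,.15,.22],rate=.2)
gripper_to(0.0,20)
p,o=robot.read_tool_pos(),robot.read_orientation(); np.savez("w1.npz",p=p,o=o)
im=capture("wrist"); cv2.imwrite("pics/w1.png",im)
print(p,o,robot.read_t(),robot.read_joint_pos(),robot.read_force(),robot.read_grip_width())
E
```

```text
[0.44001428 0.1499907  0.22000657] [-3.82674971e-01  9.23883037e-01 -1.40824375e-05  1.81244722e-05] 4.7417 [ 0.31483177  0.51643858 -1.01859507  1.93564095  0.52854032  0.98575763
  1.4047284 ] [0.84055847 1.59151754 0.69895818] 0.00041514768695979313
```

View pics/w1.png

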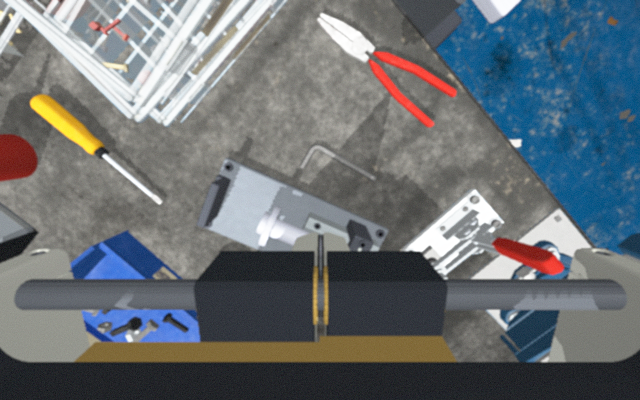

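The wrist view shows the closed fingers at (320, 236–340) hiding the knob. The bridge and plate corner are at about (385,230) and the flange at (270,228). I'll back up to clear the view and zoom on the fingertip.

```bash
python3 - <<'E'
from h import *
q=quat(np.radians(-135))
tip=cv2.resize(cv2.imread("pics/w1.png")[215:345,270:370],None,fx=4,fy=4)
robot.move_straight([.375,.085,.20],rate=.25)
p,o=robot.read_tool_pos(),robot.read_orientation(); np.savez("w2.npz",p=p,o=o)
im=capture("wrist"); cv2.imwrite("pics/w2full.png",im)
T=wcam(p,o)
u,v=map(int,proj("wrist",[.48,.22,.09],T)); print(u,v,robot.read_t(),p)
c=cv2.resize(im[130:270,220:420],None,fx=4,fy=4,interpolation=cv2.INTER_CUBIC)[:520,:800]
out=np.zeros((520,800,3),np.uint8); out[:]=c[:520]; out[0:260,600:800]=cv2.resize(tip,(200,260))
cv2.imwrite("pics/w2.png",out)
E
```

```text
340 353 5.3167 [0.37534066 0.08485803 0.20024853]
```

View pics/w2.png

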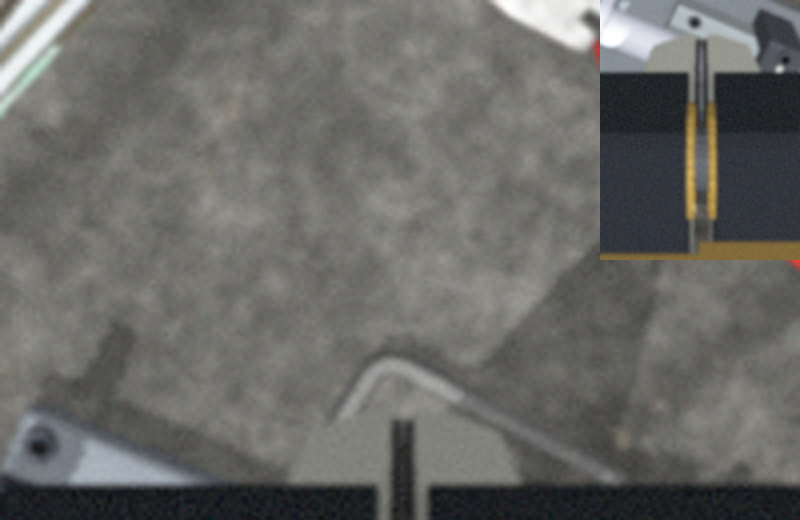

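Image-up is tool +x, so that look was pointed the wrong way. It still showed the finger: it tapers from about 31 mm to about 22 mm wide at the tip, closed. The top-view fix already agrees two ways, so I'll cross-check it by projecting into both fixed cameras.

```bash
cat >> h.py <<'E'
YAW=np.radians(20.56); C0=np.array([.5025,.1631])
def fx(x,y,z=0):
    c,s=np.cos(YAW),np.sin(YAW); return np.array([C0[0]+c*x-s*y,C0[1]+s*x+c*y,z])
E
python3 - <<'E'
from h import *
P=[fx(0,73,0)*0+fx(0,.073,.0935),fx(-.0195,.073,.0935),fx(0,-.025,.0384+.026),fx(-.028,-.099,.058),fx(.028,-.099,.058)]
P+=[fx(a*.05,b*.117,.012) for a in(-1,1) for b in(-1,1)]
ring=[fx(.0245*np.cos(t),.073+.0245*np.sin(t),.0935) for t in np.linspace(0,6.28,40)]
o=[]
for n,x0,y0 in(("top",225,150),("side",240,180)):
    im=cv2.resize(cv2.imread(f"pics/{n}0.png")[y0:y0+120,x0:x0+130],None,fx=3,fy=3,interpolation=cv2.INTER_CUBIC); im=cv2.resize(im,(390,360))
    for Q,c in((P,(0,0,255)),(ring,(0,255,0))):
        for q in Q:
            u,v=proj(n,q); cv2.circle(im,(int((u-x0+.5)*3),int((v-y0+.5)*3)),2 if Q is P else 1,c,-1)
    o.append(im)
cv2.imwrite("pics/chk.png",np.hstack(o))
E
```

```text
(no output)
```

View pics/chk.png

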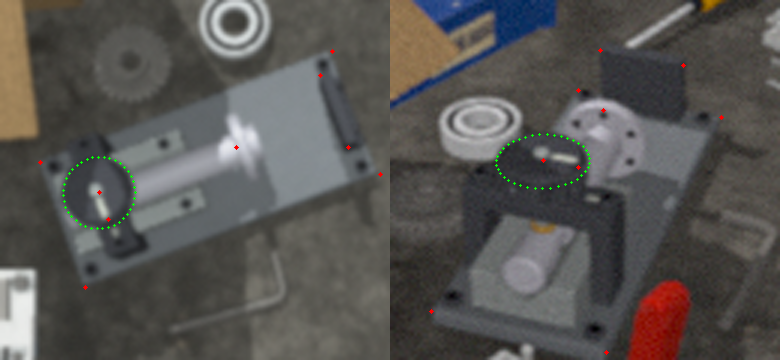

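Projections fit: top view within about 1 px, side view about 2 px (the hub cap sits higher than the rim). Next I'll make contact on the robot side of the rim, clear of the cardboard flap, and test one stroke.

```bash
cat >> h.py <<'E'
K=fx(0,.073); E=np.array([-1,-1,0])/2**.5; TG=np.array([1,-1,0])/2**.5   # outward normal, anticlockwise tangent
def at(s,d,z): return K+E*d+TG*s+np.array([0,0,z])
def fn(n=4): return np.mean([robot.read_force() for _ in range(n)],0)
def mark(name):
    im=capture("top"); cv2.imwrite(f"pics/{name}.png",im); return im
E
python3 - <<'E'
from h import *
robot.move_straight(at(0,.045,.20),rate=.25)
robot.move_straight(at(-.010,.045,.092),rate=.15)
f0=fn(); print("f0",f0)
d=.037
while d>.024:
    robot.move_straight(at(-.010,d,.092),rate=.05)
    f=fn()-f0; fr=f@E
    if fr>5: break
    d-=.0008
p=robot.read_tool_pos();print("contact d",d,"F",f,"radial",fr,"tcp",(p-at(0,0,.092))@E,robot.read_t())
robot.move_straight(at(.010,d,.092),rate=.06)
f=fn()-f0;print("after",f@E,f@TG,f[2],robot.read_t())
np.savez("c.npz",d=d,f0=f0)
mark("t1")
E
```

```text
f0 [-0.5381183  -0.60093873  0.79204853]
contact d 0.028999999999999988 F [-4.80109836 -3.78559137  4.77403508] radial 6.071706534468045 tcp 0.031213105521558933 9.6833
after 4.66781597058413 -0.7596589419882167 2.873049569878963 10.1667
```

```bash
cat >> h.py <<'E'
def angle(n="side",im=None,z=.0975):
    im=capture(n) if im is None else im
    g=cv2.cvtColor(im,cv2.COLOR_BGR2GRAY).astype(np.float32)
    t=np.radians(np.arange(0,360,2)); r=np.linspace(.010,.0185,8)
    m=np.array([[proj(n,K+[a*np.cos(b),a*np.sin(b),z]) for a in r] for b in t],np.float32)
    s=cv2.remap(g,m[...,0],m[...,1],cv2.INTER_LINEAR).mean(1); i=s.argmax()
    return np.degrees(t[i]),s[i],np.median(s)   # world angle of white line
E
python3 - <<'E'
from h import *
print("start side",angle("side",cv2.imread("pics/side0.png")),"top",angle("top",cv2.imread("pics/top0.png")),"expect",200.6)
im=capture("side"); cv2.imwrite("pics/s1.png",im); print("now",angle("side",im),"top",angle("top",cv2.imread("pics/t1.png")))
a=cv2.resize(im[170:290,230:390],None,fx=2.5,fy=3);b=cv2.resize(cv2.imread("pics/t1.png")[160:280,210:370],(400,360)); cv2.imwrite("pics/s1c.png",np.hstack([a,b]))
E
```

```text
start side (np.float64(202.0), np.float32(158.14343), np.float32(66.05304)) top (np.float64(196.0), np.float32(171.72644), np.float32(75.86572)) expect 200.6
now (np.float64(250.00000000000003), np.float32(162.1145), np.float32(68.54108)) top (np.float64(356.0), np.float32(81.271484), np.float32(78.44446))
```

View pics/s1c.png

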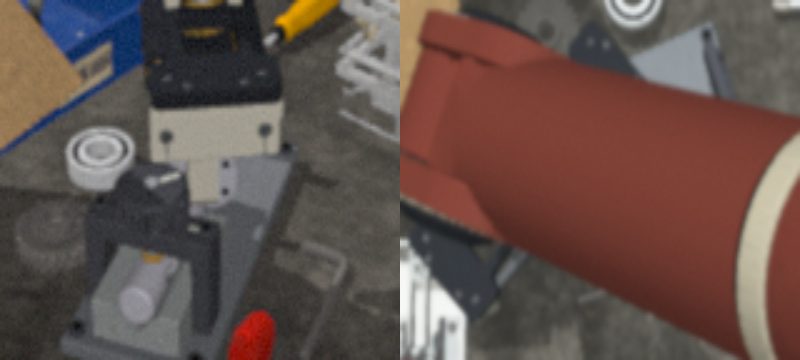

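The left panel shows the white line rotated and still visible to the side camera. It measures 202° → 250°, 48° against 47° expected with no slip. I'll continue with longer strokes, tracking the angle after each one.

```bash
cat > turn.py <<'E'
from h import *
import sys
# usage: total_deg n
tot=float(sys.argv[1]); n=int(sys.argv[2]); goal=728.
f0=np.load("c.npz")["f0"]
a,r,hw,th=.012,.0213,.0075,np.radians(25)
for k in range(n):
    left=np.radians(goal-tot)*.0245
    if left<.0006: break
    L=min(left,2*(a+r*th)*1.0)
    z=.092+.002*tot/360
    h=a+r*th
    us=np.unique(np.r_[np.linspace(-h,-h+L,3)[[0,2]],[u for u in(-a-r*th/2,-a,a,a+r*th/2) if u<-h+L]])
    pts=[]
    for u in us:
        t=0 if abs(u)<=a else np.sign(u)*(abs(u)-a)/r
        pts.append(at(np.clip(u,-a,a)+r*np.sin(t),r*np.cos(t)+hw,z))
    p=robot.read_tool_pos(); robot.move_straight(p+E*.008,rate=.2)
    robot.move_straight(pts[0]+E*.006,rate=.2)
    robot.move_straight(pts[0],rate=.08)
    fs=[]
    for q in pts[1:]:
        robot.move_straight(q,rate=.08); f=robot.read_force()-f0; fs.append((round(f@E,1),round(f@TG,1)))
    w,s,m=angle("side",z=.0975+.002*tot/360)
    start=202+tot; pred=start+np.degrees(L/.0245)
    now=w+360*round((pred-w)/360); tot=now-202
    print(k,"L mm",round(L*1e3,1),"pred",round(pred-202),"tot",tot,"contrast",s,m,fs,"t",robot.read_t())
    if s<m+40 or abs(now-pred)>50: print("check");break
E
python3 turn.py 48 2
```

```text
0 L mm 42.6 pred 148 tot 136.0 contrast 178.65857 67.71167 [(np.float64(4.8), np.float64(-2.0)), (np.float64(4.2), np.float64(-2.1)), (np.float64(4.4), np.float64(0.6)), (np.float64(4.9), np.float64(-1.2)), (np.float64(6.2), np.float64(-0.9))] t 12.575
1 L mm 42.6 pred 236 tot 220.0 contrast 114.85547 68.2688 [(np.float64(4.5), np.float64(-2.1)), (np.float64(4.0), np.float64(-1.9)), (np.float64(4.3), np.float64(-0.8)), (np.float64(4.0), np.float64(-1.1)), (np.float64(4.3), np.float64(-0.1))] t 14.9417
```

```bash
sed -i 's/r,hw,th=.012,.0213/r,hw,th=.012,.0208/' turn.py; python3 turn.py 220 4
```

```text
0 L mm 42.2 pred 319 tot 322.0 contrast 159.6875 68.8866 [(np.float64(5.4), np.float64(-2.6)), (np.float64(5.0), np.float64(-1.7)), (np.float64(3.9), np.float64(0.4)), (np.float64(3.5), np.float64(-0.6)), (np.float64(4.7), np.float64(-0.2))] t 17.3083
1 L mm 42.2 pred 421 tot 426.0 contrast 173.71057 68.85309 [(np.float64(5.0), np.float64(-3.5)), (np.float64(4.4), np.float64(-1.5)), (np.float64(5.2), np.float64(-0.9)), (np.float64(3.9), np.float64(0.5)), (np.float64(4.1), np.float64(0.3))] t 19.675
2 L mm 42.2 pred 525 tot 506.0 contrast 178.76514 68.11786 [(np.float64(4.0), np.float64(-2.4)), (np.float64(3.4), np.float64(-2.1)), (np.float64(5.0), np.float64(0.2)), (np.float64(4.5), np.float64(-0.2)), (np.float64(5.1), np.float64(-0.0))] t 22.0417
3 L mm 42.2 pred 605 tot 592.0 contrast 111.23694 68.50751 [(np.float64(4.7), np.float64(-2.4)), (np.float64(5.5), np.float64(-1.4)), (np.float64(4.3), np.float64(0.2)), (np.float64(5.2), np.float64(-1.3)), (np.float64(4.5), np.float64(0.4))] t 24.4083
```

```bash
python3 turn.py 592 3; python3 - <<'E'
from h import *
p=robot.read_tool_pos(); robot.move_straight(p+E*.02,rate=.15)
im=capture("side");cv2.imwrite("pics/s2.png",im);print(angle("side",im,.1015),robot.read_t())
cv2.imwrite("pics/s2c.png",cv2.resize(im[170:290,230:390],None,fx=4,fy=4,interpolation=cv2.INTER_CUBIC))
# plan for push
gt=[fx(0,-.004,.034+.014+d) for d in(.1,0)]
for y in(-70+.56,):
    print(robot.inverse_kinematics(gt[1],quat(YAW-np.pi/2)),robot.inverse_kinematics(gt[1],quat(YAW+np.pi/2)),robot.read_joint_pos())
E
```

```text
0 L mm 42.2 pred 691 tot 690.0 contrast 165.9093 68.46765 [(np.float64(3.8), np.float64(-1.9)), (np.float64(3.6), np.float64(-2.1)), (np.float64(5.6), np.float64(-0.0)), (np.float64(4.8), np.float64(-0.9)), (np.float64(4.4), np.float64(0.0))] t 26.775
1 L mm 16.2 pred 728 tot 728.0 contrast 163.79065 69.57294 [(np.float64(5.0), np.float64(-2.3)), (np.float64(4.6), np.float64(-2.3)), (np.float64(3.8), np.float64(-0.2))] t 28.4417
(np.float64(210.00000000000003), np.float32(163.60425), np.float32(68.75403)) 28.7917
[ 0.25930533  0.94196231 -1.04086876  1.93495454  1.04594508  0.93791465
  2.17627642] [-0.17489555  0.70426433 -0.26526121  1.94813677  0.3410507   0.53226416
 -0.31699058] [ 0.06208053  0.69664521 -0.81975469  2.03441825  0.76531958  0.74351715
  1.11522188]
```

View pics/s2c.png

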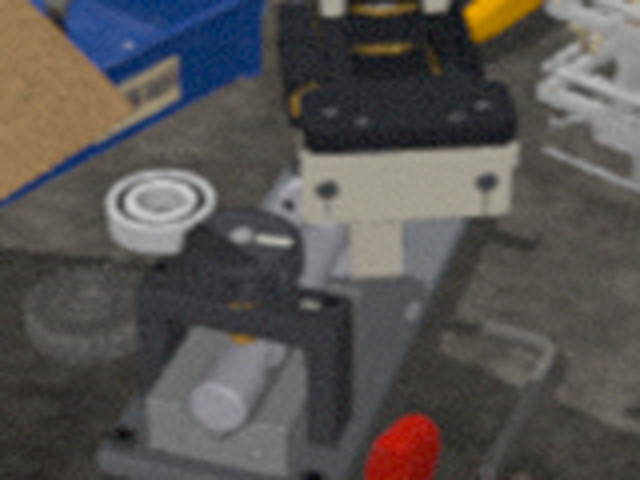

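The white line is at 210°, which is two full turns plus about 8°. The finger is clear of the rim and the bridge and spindle are undisturbed. Next I'll straddle the shank behind the flange with both fingertips and push.

```bash
python3 - <<'E'
from h import *
q=quat(YAW-np.pi/2); Y=fx(0,1)-fx(0,0)
p=robot.read_tool_pos(); robot.move_straight(p+[0,0,.09],rate=.25)
robot.move_ptp(fx(0,-.008,.17),q); gripper_to(.034,10)
print(robot.read_t(),robot.read_grip_width(),robot.read_tool_pos()-fx(0,-.008,.17))
f0=fn()
robot.move_straight(fx(0,-.008,.085),rate=.12); print("mid",fn()-f0)
robot.move_straight(fx(0,-.008,.046),rate=.06); f=fn()-f0; print("down",f,robot.read_tool_pos()[2])
cv2.imwrite("pics/s3.png",capture("side"))
if abs(f).max()<4:
    y=-.012
    while y>-.085:
        robot.move_straight(fx(0,y,.046),rate=.05)
        f=fn(2)-f0; P=robot.read_tool_pos(); ya=(P-fx(0,0))@Y
        print(round(y*1e3,1),round(ya*1e3,1),np.round([f@Y,f[2],f@(fx(1,0)-fx(0,0))],1))
        if f@Y>7: break
        y-=.006 if y>-.066 else .0012
print(robot.read_t())
np.savez("p.npz",f0=f0)
E
```

```text
31.0417 0.034253421837038125 [-8.42233687e-06 -1.54480297e-05  9.96844990e-06]
mid [ 0.66570248 -0.6862986   1.27235513]
down [ 0.70366948 -0.53696894  0.4772513 ] 0.04611450479701307
-12.0 -12.5 [-0.5  0.7  0.8]
-18.0 -18.5 [0.7 0.2 0.3]
-24.0 -24.6 [-0.5  0.4  0.6]
-30.0 -30.8 [ 0.2 -0.4  0.4]
-36.0 -36.9 [ 0.1 -0.7  1.2]
-42.0 -42.9 [-0.9 -0.4  0.6]
-48.0 -48.8 [ 0.5 -0.6  0.4]
-54.0 -54.8 [1.1 0.6 0.3]
-60.0 -60.8 [-1.   0.6 -1.1]
-66.0 -66.9 [-1.1 -0.1  1.7]
-72.0 -72.7 [ 0.1 -0.8  0.9]
-73.2 -72.8 [ 0.9 -0.8  0.7]
-74.4 -72.9 [ 5.4 -1.5  0.3]
-75.6 -72.9 [ 7.1 -2.9  1. ]
36.4167
```

```bash
python3 - <<'E'
from h import *
f0=np.load("p.npz")["f0"]; Y=fx(0,1)-fx(0,0)
robot.move_straight(fx(0,-.0775,.046),rate=.03); f=fn()-f0; print(f@Y,(robot.read_tool_pos()-fx(0,0))@Y)
robot.move_straight(fx(0,-.062,.046),rate=.05)
robot.move_straight(fx(0,-.062,.16),rate=.15)
robot.move_ptp([.40,-.15,.30],quat(YAW-np.pi/2))
t=capture("top");s=capture("side");cv2.imwrite("pics/t4.png",t);cv2.imwrite("pics/s4.png",s)
print(robot.read_t(),angle("side",s,.1015),angle("top",t,.0985))
cv2.imwrite("pics/e.png",np.hstack([cv2.resize(t[150:260,230:360],(400,338),interpolation=cv2.INTER_CUBIC),cv2.resize(s[180:290,245:375],(400,338),interpolation=cv2.INTER_CUBIC)]))
E
```

```text
9.53363814997406 -0.0729619951722298
41.8333 (np.float64(210.00000000000003), np.float32(158.25916), np.float32(66.336)) (np.float64(200.0), np.float32(171.72363), np.float32(80.762024))
```

View pics/e.png

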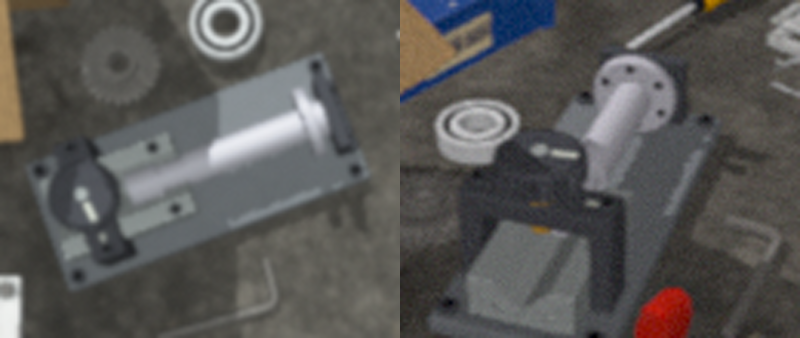

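Both views show the spindle out from under the bridge with its nose against the end stop. The screw is at two turns plus 4–8°, and the loose items are where they were.

```bash
python3 -c "
from rig import *
print(finish_job())"
```

```text
the job is handed in; nothing more can be done
None
```

I loosened the clamp screw by two full turns plus about 4–8°, pushed the spindle up against the end stop, left it lying in the fixture and handed the job in at about 42 s of the 64 s allowed.

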